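# Fit the pen-socket sleeve on the gauge pin and index it to the third click

### The arm

A 6-joint arm with a two-finger parallel gripper is mounted at the origin on the work surface. World frame = base frame: x ahead of the robot, y to its left, z up, the work surface at z = 0. Lengths are in m, angles in degrees, forces in N, time in s.
With the tool pointing down it reaches from about 0.3 to 0.75 m from the base axis. Payload 8.5 kg.
Tool frame: the origin (TCP) lies on the mounting face of the last link; the fingertips stand 173 mm ahead of it and the grasp point (between the pads) lies 155 mm ahead of it (env.tips_ahead is the distance from the TCP to the fingertips, in m); x points along the fingers, z is the direction in which the jaws open and shut, and the axes are right-handed (so a half turn about x gives the same grasp; the last joint's range is limited). The gripper opens to 85 mm and grips with 20 to 120 N. Pads are 22 mm wide; open, the fingers measure 114 mm over their backs; the gripper's body (76 mm by 85 mm) begins 54 mm behind the grasp point. The pads swing forward as they close: fully open they stand 13 mm farther back than shut.
Start: joints at [52.752, 21.807, 74.336, -0, 83.858, -12.336], TCP at [0.232, 0.499, 0.405] pointing down, gripper open.
Joint ranges: [-178.18, 178.18], [-50.72, 133.34], [12.68, 142.11], [-81.47, 261.47], [9.98, 163.14], [-165.26, 165.26]. Speed limits (degrees/s): [136.94, 136.94, 180, 180, 180, 180].

### API

Orientations are given as a 3x3 rotation matrix whose columns are the frame's x, y, z axes.
In Python, from rig import env, optics gives the robot as it stands.
- The arm moves only by the shell command python3 -m inch 'ROWS' [FORCE]. ROWS is JSON, a list of rows, each a list of 3 entries, a list of its own where there are three numbers: the closure, from -1 (fully open) to 1 (shut), then the shift along the tool's x, y, z in units of 30 mm (1.0 is 30 mm), then the turn about the tool's x in units of 5 degrees (1.0 is 5 degrees). In form: [[hand, [x, y, z], yaw], ...]. A call has exactly 8 rows; each row shifts and turns the commanded pose from where the row before left it, along the tool's axes as they then stand; what a row does not reach is not made up. A row lasts 1/12 s, in which the tool goes at most 41.7 mm and 7.16 degrees, less where a joint would pass 70% of its speed; a pose out of reach is approached as far as the arm can. A call is refused whole if a number of a shift passes 1 or a number of a turn 1, either way. A call with a gripper value outside its range is refused whole. The fingers move at their own pace and stop on an object; FORCE is the grip in N (left out, the last holds). Time passes only in rows, so rows that do not move let the fingers close, or fill a call up. It gives the time, the measured TCP pose, the force and the opening at its end, in the units of the state.
- env.observe(): the state, without advancing time (a new reading comes with each control period).
- optics.get_image(name): name is "side" or "top" or "wrist"; returns the picture (400x640x3 uint8, red, green, blue); there is no depth.
- optics.camera_params(name): a dict with "fx", "fy", "cx", "cy" (pixels), "xyz" and "rotation" of the camera in the world. Camera axes: x right, y down, z forward; pixel columns grow to the right and rows downward; lengths in m; the calibration is good to about 2 mm. A picture is of the moment at which its call begins: read the wrist's pose just before it. camera_params takes no time and is no camera call; for the wrist camera it gives the pose at the moment of the call.
- env.close_job(): hands the job in, once; it reports no verdict.
The state is a dict: "time_s": time; "q": joint angles; "qvel": joint speeds; "joint_efforts": joint torques, N m; "position": TCP position; "tool_rot": TCP orientation; "ft_force": force on the tool from outside, world axes, zero at the start; "wrist_torque": the same for the moment, N m; "grip_width": finger opening in m.
Only numpy, scipy, OpenCV 4.12 (cv2) and the standard library are available. Lean on these libraries where they do the work, as an engineer would, in place of code of your own. Each camera call takes 0.05 s, during which the arm holds its last target.

### The job

Two brass pen-socket sleeves stand on the desk: slide the one whose bore goes over the dividing jig's upright gauge pin all the way down onto the pin's shoulder, and leave the other standing where it is. Then turn the jig's sprung knob clockwise, counting three clicks from its home stop and not running on to the fourth, and finish still gripping it there - do not let go, the spring would run it home. Do not knock the other things on the desk about.

Things in the scene. Friction and masses are not known exactly. Their poses are not given: they have to be found in the camera images.
- sleeve_wide_mid (a point): centre (half-way up, on the axis) of the brass sleeve with the WIDE bore: a plain open tube standing upright, 30 outside diameter, 44 tall, bore 22, 90 g give or take; it goes over the 18 mm gauge pin. Its z axis is the tube's axis. The sleeves stand one on each side of the jig, which one on which side varies; seen from above the wide bore has a thin wall (4)
- sleeve_narrow_mid (a point): centre (half-way up, on the axis) of the brass sleeve with the NARROW bore: same outside (30 diameter, 44 tall) but bore 9 and a thick wall (10.5), so it does not go over the pin; to be left standing where it is
- pin_seat (a point): on the jig: centre of the top of the flat round shoulder (38 diameter, top 29 above the desk) from which the upright steel gauge pin rises; z up. The pin is 18 in diameter and 40 tall above this point, its top 6 mm tapering to 10 across. A sleeve that is fully home has its lower end on this shoulder, its centre 22 above this point. The pin turns with the knob
- index_knob: the black indexing knob: an upright grip bar 44 long (its x), 16 wide (its y, pinch it across here) and 40 tall (z up), on a round disc 48 across and 8 thick. Origin: on the knob's turning axis at the underside of the disc, 31 above the desk (the bar reaches from 39 to 79 above the desk). A white line on top marks the -x end of the bar
- knob_grip (a point): point on the knob's turning axis 25 above the underside of the bar (64 above the desk, 15 below the bar's top), the height to pinch it; same axes as the bar
- knob_turn (a joint): angle of the knob, rad: 0 at the home stop, growing as the knob turns clockwise seen from above; clicks every 22.5 degrees (0.393), so the third click is at 1.178; end of travel at 2.356. A spring presses the knob towards home (0.05 to 0.1 N m); the clicks are ripples of about 0.045 N m on top, to be felt, too light to hold the knob against the spring: released, it runs home
- jig: the dividing jig, a heavy grey block fixed to the desk, 90 (x) by 220 (y) by 25 tall, origin at the centre of its underside; the knob's axis is 65 from the centre towards its -y end, the gauge pin 65 towards its +y end. Black marks round the knob show the home stop and the click stops; with the knob home the white line points along the jig's -x
- ink: squat glass ink jar with black cap, 56 across and 60 tall (mm); bystander, loose; origin: centre of its underside
- mug: white mug, 80 across, 92 tall (mm); bystander, loose; origin: centre of its underside
- eraser: white eraser lying flat, 58 x 24 x 14 (mm); bystander, loose; origin: centre of its underside
- pen: black and steel pen lying flat, 135 long, 13 thick (mm); bystander, loose; origin: centre of its underside
- stapler: grey stapler, 130 x 34 x 55 tall (mm); bystander, loose; origin: centre of its underside
There are look-alikes about, which are no part of the job. Leave any red look-alike of the jig alone.

How it is judged (in metres and radians):
On the way, in this order (a step that is already met when the one before it is completed fails the run):
1. the wide-bore sleeve is down over the gauge pin, on its shoulder (horizontal distance between sleeve_wide_mid and pin_seat below 0.004 m and z of sleeve_wide_mid in the frame of pin_seat between 0.019 and 0.025 m and angle between sleeve_wide_mid's own z axis and vertical below 0.12 rad), for 0.2 s.
2. the knob is turned to the third click and gripped there (value of joint knob_turn between 1.0481 and 1.3081 rad and contact force between the fingers and index_knob above 2 N), for 0.3 s.
At the end, for the whole second after the job is handed in: The wide-bore sleeve sits upright over the pin with its lower end within 3 mm of the shoulder, the knob is within 0.13 rad (7.5 degrees) of the third click (1.178 rad) with the fingers pressing on its bar with more than 2 N, and the narrow sleeve still stands within 30 mm of where it was (all of step 1 and all of step 2 and distance of sleeve_narrow_mid from where it was at the start of the episode below 0.03 m and angle between sleeve_narrow_mid's own z axis and vertical below 0.2 rad); the arm keeps its last pose, push and grip.
It fails at once if the knob runs on to the fourth click (more than 0.3 rad past the third) (value of joint knob_turn above 1.4781 rad).
It fails at once if the narrow sleeve is moved more than 30 mm (distance of sleeve_narrow_mid from where it was at the start of the episode above 0.03 m).
It fails at once if a bystander is pushed more than 30 mm (distance of any of ink, mug, eraser, pen, stapler from where it was at the start of the episode above 0.03 m).
It also fails if it takes over 51 s, if anything falls off the work surface, if the arm or the gripper's body presses on something with over 40 N, if the wrist force passes 120 N, or if a joint passes its speed limit or range.

## Working session

There is one attempt and no reset: what is moved stays moved. The work goes in short steps, Python scripts to look and compute and a shell command to move; the robot and the scene stay as the last step left them, time stands still between calls to the robot, and variables do not carry over. Pictures are saved under pics/ and viewed, and the job is handed in when it is done.

```bash
ls; mkdir -p pics
python3 - <<'E'
from rig import env, optics
import cv2
s=env.observe(); print(s)
for n in("top","side","wrist"):
    p=optics.camera_params(n); print(n,p)
    cv2.imwrite(f"pics/{n}0.png",optics.get_image(n)[:,:,::-1])
E
```

```text
pics
{'time_s': 0.0, 'q': array([ 5.27543094e+01,  2.18422673e+01,  7.43841507e+01, -5.45070709e-04,
        8.38579302e+01, -1.23368849e+01]), 'qvel': array([ 0.15879691, -0.01448828, -0.02367395,  0.0509585 , -0.01065519,
       -0.05545866]), 'joint_efforts': array([ 8.53199981e-04, -4.48479331e+01, -2.31278497e+01, -1.53860610e-04,
        4.83316951e-03,  4.59889577e-06]), 'position': array([0.23163627, 0.49880316, 0.40410317]), 'tool_rot': array([[-8.83467066e-04, -9.06979592e-01,  4.21173644e-01],
       [-1.17762767e-03,  4.21174460e-01,  9.06978879e-01],
       [-9.99998916e-01,  3.05300232e-04, -1.44017803e-03]]), 'ft_force': array([0.06382322, 0.14685666, 0.18621002]), 'wrist_torque': array([-0.05375204,  0.0157967 ,  0.00561472]), 'grip_width': 0.0855257828236066}
top {'fx': 367.4121581939389, 'fy': 367.4121581939389, 'cx': 317.4028358988199, 'cy': 202.07117210670492, 'xyz': array([ 0.37589261, -0.01935954,  1.22762379]), 'rotation': array([[-0.00497032, -0.98893323,  0.14827796],
       [-0.99991598,  0.00313981, -0.01257663],
       [ 0.01197188, -0.14832801, -0.98886575]])}
side {'fx': 488.62388877171713, 'fy': 488.62388877171713, 'cx': 319.98261152191736, 'cy': 199.3071397494767, 'xyz': array([ 0.20647099, -0.88876624,  0.80278581]), 'rotation': array([[ 0.9247121 , -0.24889593,  0.2880249 ],
       [-0.38035808, -0.57363725,  0.72544333],
       [-0.01533808, -0.78037883, -0.62511889]])}
wrist {'fx': 321.5318367833648, 'fy': 321.5318367833648, 'cx': 319.7259919669178, 'cy': 206.21929191659092, 'xyz': array([0.16907876, 0.52677321, 0.37337041]), 'rotation': array([[ 0.42181158,  0.87361604,  0.24263143],
       [ 0.90668265, -0.40605766, -0.11420927],
       [-0.0012527 ,  0.2681645 , -0.96337232]])}
```

View pics/top0.png

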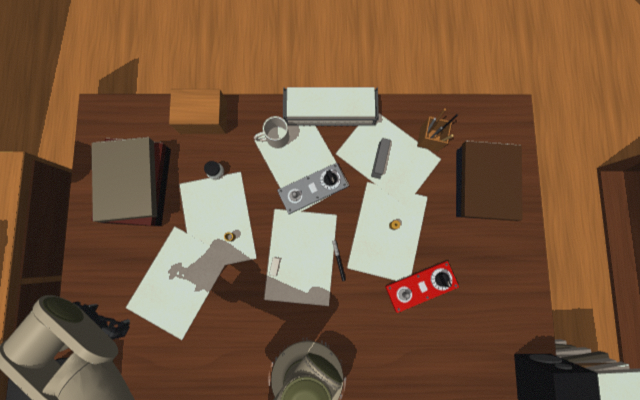

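View pics/side0.png

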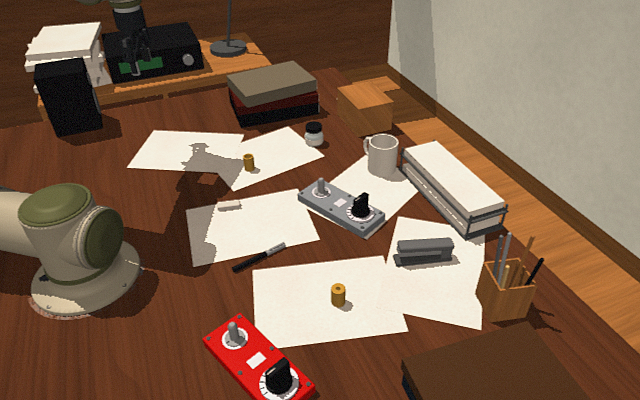

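View pics/wrist0.png

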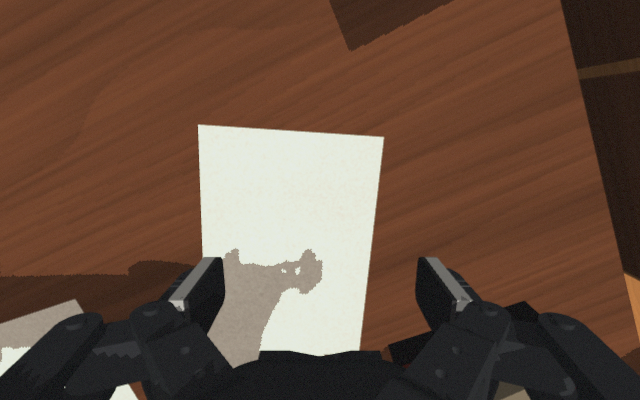

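Run:
```python
import cv2,numpy as np
t=cv2.imread("pics/top0.png");s=cv2.imread("pics/side0.png")
z=lambda im,x,y,w,h,f:cv2.resize(im[y:y+h,x:x+w],None,fx=f,fy=f,interpolation=cv2.INTER_NEAREST)
a=np.hstack([z(t,212,216,40,40,10),z(t,375,205,40,40,10)])
cv2.imwrite("pics/z1.png",a)
cv2.imwrite("pics/z2.png",z(t,270,155,90,65,8))
b=np.hstack([z(s,229,142,40,40,10),z(s,318,275,40,40,10)])
cv2.imwrite("pics/z3.png",b)
```

```text
(no output)
```

View pics/z1.png

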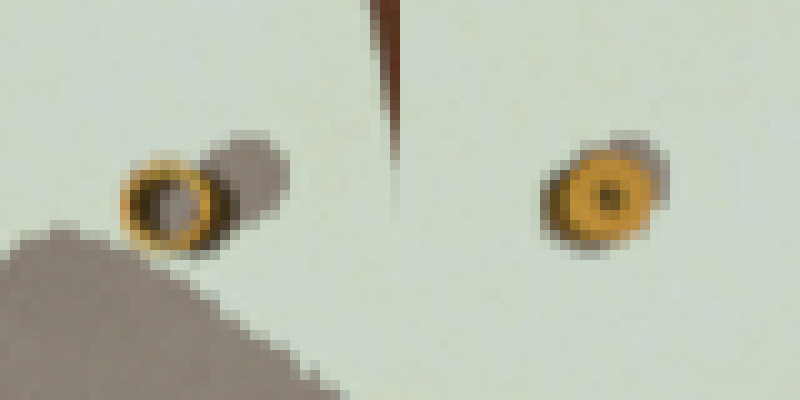

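View pics/z2.png

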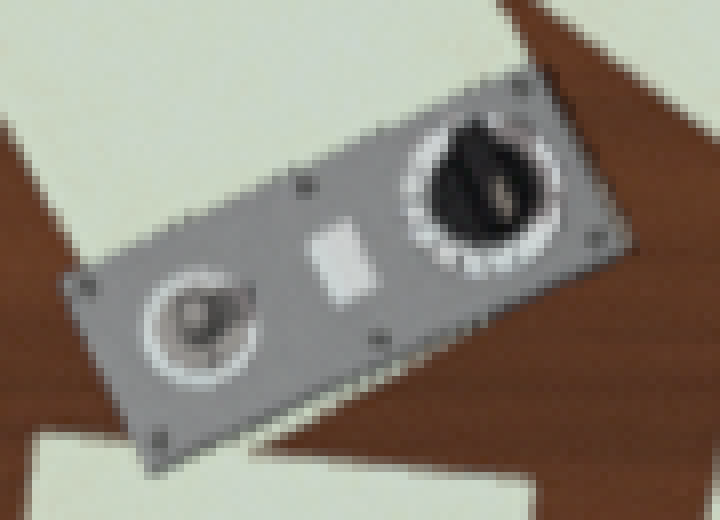

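View pics/z3.png

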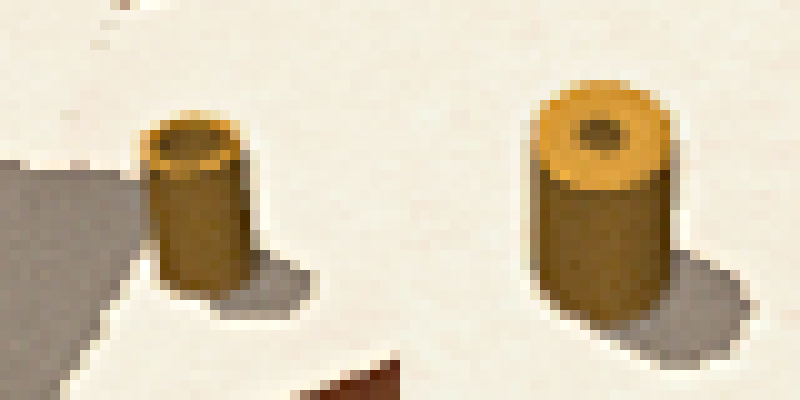

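```bash
cat > h.py <<'E'
from rig import env, optics
import numpy as np, cv2
def ray(p,u,v):
    d=np.array(p["rotation"])@np.array([(u-p["cx"])/p["fx"],(v-p["cy"])/p["fy"],1.0]); return np.array(p["xyz"]),d
def onz(p,u,v,z):
    o,d=ray(p,u,v); return (o+d*(z-o[2])/d[2])
def proj(p,X):
    c=np.array(p["rotation"]).T@(np.array(X)-p["xyz"]); return np.array([p["cx"]+p["fx"]*c[0]/c[2],p["cy"]+p["fy"]*c[1]/c[2]])
def snap(n,name):
    p=optics.camera_params(n); im=optics.get_image(n)[:,:,::-1].copy(); cv2.imwrite("pics/"+name,im); return p,im
E
python3 - <<'E'
from h import *
np.set_printoptions(precision=4,suppress=True)
t=optics.camera_params("top");s=optics.camera_params("side")
print("wide top",onz(t,229.1,236.4,.044),"side",onz(s,229+19.2,142+14.5,.044))
print("narrow",onz(t,375+20.7-0.5-0,205+19.7-.5,.044),onz(s,318+20,275+13.5,.044))
c=[onz(t,270+x/8-.5,155+y/8-.5,.025) for x,y in((65,280),(545,68),(635,245),(150,470))]
for a in c:print(a)
C=np.mean(c,0);print("C",C, [np.linalg.norm(c[i]-c[(i+1)%4]) for i in range(4)])
d=(c[0]+c[3]-c[1]-c[2]);d/=np.linalg.norm(d);print("jig +y dir",d,np.degrees(np.arctan2(d[1],d[0])))
print("pin",C+.065*d,"knob",C-.065*d)
print("ring",onz(t,270+202/8-.5,155+327/8-.5,.027), "knobring",onz(t,270+485/8-.5,155+193/8-.5,.026))
E
```

```text
wide top [0.4431 0.249  0.044 ] side [0.4446 0.2492 0.044 ]
narrow [ 0.4801 -0.2859  0.044 ] [ 0.4798 -0.2894  0.044 ]
[0.5989 0.0973 0.025 ]
[ 0.689  -0.1034  0.025 ]
[ 0.6131 -0.14    0.025 ]
[0.5193 0.0615 0.025 ]
C [ 0.6051 -0.0211  0.025 ] [np.float64(0.22000614035152402), np.float64(0.08427364850204178), np.float64(0.22220600437291577), np.float64(0.08725208224104064)]
jig +y dir [-0.4158  0.9095  0.    ] 114.56828220897476
pin [0.578 0.038 0.025] knob [ 0.6321 -0.0802  0.025 ]
ring [0.5786 0.0403 0.027 ] knobring [ 0.6351 -0.0775  0.026 ]
```

```bash
python3 -m inch '[[-1,[0.3,-0.8,-0.4],0],[-1,[0.3,-0.8,-0.4],0],[-1,[0.3,-0.8,-0.4],0],[-1,[0.4,-0.8,-0.4],0],[-1,[0.4,-0.8,-0.4],0],[-1,[0.4,-0.8,-0.4],0],[-1,[0.4,-0.8,-0.4],0],[-1,[0.4,-0.8,-0.4],0]]' 40 
python3 -m inch '[[-1,[0.4,-0.8,-0.3],0],[-1,[0.4,-0.8,-0.3],0],[-1,[0.4,-0.8,-0.3],0],[-1,[0.3,-0.6,-0.3],0],[-1,[0.2,-0.4,-0.2],0],[-1,[0,0,0],0],[-1,[0,0,0],0],[-1,[0,0,0],0]]'
cat >> h.py <<'E'
def need(x,y,z,yaw=None):
    s=env.observe(); R=s["tool_rot"]; d=np.array([x,y,z])-s["position"]
    yw=np.degrees(np.arctan2(R[1,2],R[0,2]))
    print("t",round(s["time_s"],2),"pos",s["position"].round(4),"yaw",yw.round(2),"shift units",(R.T@d/.03).round(3),"F",s["ft_force"].round(1),"w",round(s["grip_width"],4),"q6",s["q"][5].round(1))
E
python3 - <<'E'
from h import *
need(.4437,.249,.183)
p,im=snap("wrist","w1.png")
print(p, proj(p,[.4437,.249,.044]))
E
```

```text
time_s: 0.82
position: [0.3659, 0.3297, 0.3171]
tool_rot: [[-0.0, -0.907, 0.421], [-0.0, 0.421, 0.907], [-1.0, 0.0, -0.0]]
ft_force: [0.0, 0.2, 0.1]
grip_width: 0.0853
time_s: 1.48
position: [0.4398, 0.2502, 0.267]
tool_rot: [[0.0, -0.907, 0.421], [0.0, 0.421, 0.907], [-1.0, 0.0, 0.0]]
ft_force: [0.5, -0.5, -0.8]
grip_width: 0.0853
t 1.48 pos [0.4398 0.2502 0.267 ] yaw 65.1 shift units [ 2.799 -0.134  0.016] F [ 0.5 -0.5 -0.8] w 0.0853 q6 -48.9
{'fx': 321.5318367833648, 'fy': 321.5318367833648, 'cx': 319.7259919669178, 'cy': 206.21929191659092, 'xyz': array([0.37726866, 0.27823758, 0.2361361 ]), 'rotation': array([[ 4.21566459e-01,  8.73519369e-01,  2.43404259e-01],
       [ 9.06797492e-01, -4.06146646e-01, -1.12974383e-01],
       [ 1.72511738e-04,  2.68344582e-01, -9.63322976e-01]])} [322.02006882 235.05428644]
```

View pics/w1.png

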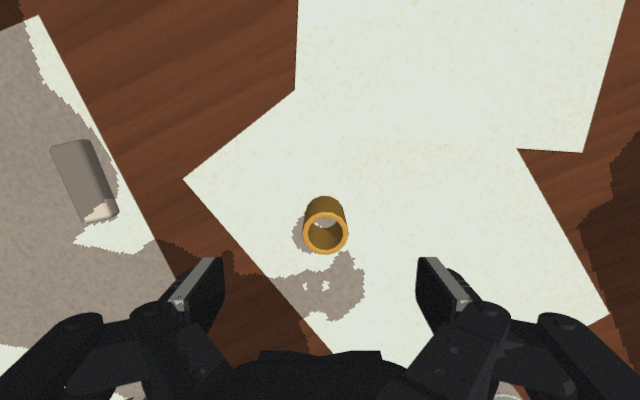

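Run:
```python
from h import *
p=optics.camera_params("wrist")
P=onz(p,325.6,233.2,.044);print(P)
need(P[0],P[1],.183)
im=cv2.imread("pics/w1.png");h=cv2.cvtColor(im,cv2.COLOR_BGR2HSV)
m=cv2.inRange(h,(12,130,150),(25,255,255));m[:,:290]=0;m[:,360:]=0;m[:190]=0;m[265:]=0
c=max(cv2.findContours(m,0,1)[0],key=cv2.contourArea);print(cv2.boundingRect(c),cv2.minEnclosingCircle(c),cv2.fitEllipse(c))
```

```text
[0.44352571 0.25176493 0.044     ]
t 1.53 pos [0.4397 0.2504 0.2671] yaw 65.14 shift units [ 2.803 -0.096  0.094] F [0.1 1.  0.4] w 0.0857 q6 -48.9
(302, 212, 46, 42) ((324.6344299316406, 232.48777770996094), 22.63976287841797) ((324.91796875, 232.61920166015625), (41.725555419921875, 44.443511962890625), 82.788818359375)
```

```bash
python3 -m inch '[[-1,[0.4,-0.1,0.07],0],[-1,[0.6,0,0],0],[-1,[0.6,0,0],0],[-1,[0.6,0,0],0],[-1,[0.4,0,0],0],[-1,[0.2,0,0],0],[-1,[0,0,0],0],[-1,[0,0,0],0]]' 40
python3 - <<'E'
from h import *
need(.4437,.250,.183)
p,im=snap("wrist","w2.png")
E
```

```text
time_s: 2.2
position: [0.4437, 0.2509, 0.1833]
tool_rot: [[0.001, -0.907, 0.421], [0.0, 0.421, 0.907], [-1.0, -0.0, 0.0]]
ft_force: [-0.6, -0.6, 0.9]
grip_width: 0.0854
t 2.2 pos [0.4437 0.2509 0.1833] yaw 65.13 shift units [ 0.008 -0.012 -0.027] F [-0.6 -0.6  0.9] w 0.0854 q6 -49.0
```

View pics/w2.png

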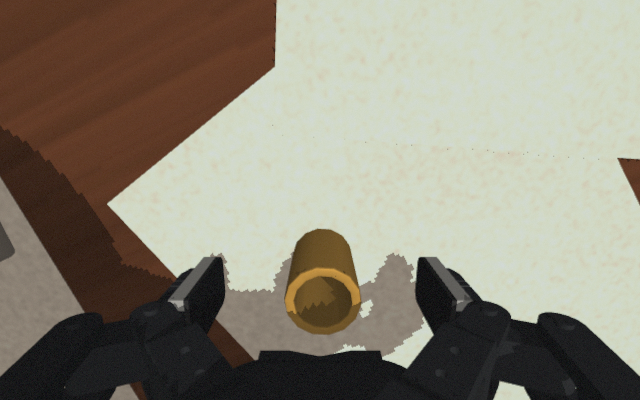

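Centred between the pads (rim at about 323,300). Closing.

```bash
python3 -m inch '[[0.5,[0,0,0],0],[1,[0,0,0],0],[1,[0,0,0],0],[1,[0,0,0],0],[1,[0,0,0],0],[1,[0,0,0],0],[1,[0,0,0],0],[1,[0,0,0],0]]' 40
python3 - <<'E'
from h import *
need(.4437,.250,.183)
p,im=snap("wrist","w3.png")
E
```

```text
time_s: 2.92
position: [0.4439, 0.2505, 0.1831]
tool_rot: [[0.001, -0.907, 0.421], [0.0, 0.421, 0.907], [-1.0, -0.001, 0.0]]
ft_force: [-1.8, -0.9, 5.3]
grip_width: 0.0284
t 2.92 pos [0.4439 0.2505 0.1831] yaw 65.09 shift units [ 0.004 -0.002 -0.016] F [-1.8 -0.9  5.3] w 0.0284 q6 -49.0
```

View pics/w3.png

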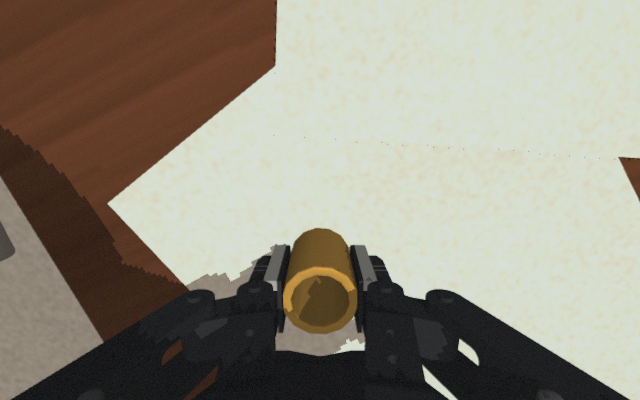

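```bash
python3 -m inch '[[1,[-0.3,0,0],0],[1,[-0.6,0,0],0],[1,[-0.8,0,0],0],[1,[-0.8,-0.3,-0.2],0],[1,[-0.7,-0.6,-0.3],0],[1,[-0.4,-0.8,-0.4],0],[1,[0,-0.8,-0.4],0],[1,[0,-0.8,-0.4],0]]' 40
python3 -m inch '[[1,[0,-0.8,-0.4],0],[1,[0,-0.8,-0.4],0],[1,[0,-0.8,-0.4],0],[1,[0,-0.8,-0.4],0],[1,[0,-0.8,-0.4],0],[1,[0,-0.8,-0.4],0],[1,[0,-0.6,-0.4],0],[1,[0,-0.5,-0.3],0]]'
python3 -m inch '[[1,[0,-0.3,-0.1],0],[1,[0,-0.1,0],0],[1,[0,0,0],0],[1,[0,0,0],0],[1,[0,0,0],0],[1,[0,0,0],0],[1,[0,0,0],0],[1,[0,0,0],0]]'
python3 - <<'E'
from h import *
need(.578,.039,.268)
p,im=snap("wrist","w4.png"); print(proj(p,[.578,.039,.069]),proj(p,[.578,.039,.029]))
E
```

```text
time_s: 3.63
position: [0.5125, 0.1616, 0.2921]
tool_rot: [[0.002, -0.907, 0.421], [0.0, 0.421, 0.907], [-1.0, -0.002, 0.001]]
ft_force: [0.1, 0.9, -1.5]
grip_width: 0.0281
time_s: 4.3
position: [0.6341, 0.0019, 0.2908]
tool_rot: [[-0.0, -0.907, 0.422], [-0.0, 0.422, 0.907], [-1.0, 0.0, -0.0]]
ft_force: [0.3, 0.3, -0.7]
grip_width: 0.0283
time_s: 4.97
position: [0.6429, -0.0038, 0.2909]
tool_rot: [[-0.0, -0.907, 0.421], [-0.0, 0.421, 0.907], [-1.0, -0.0, -0.0]]
ft_force: [0.0, -0.6, -1.8]
grip_width: 0.0283
t 4.97 pos [ 0.6429 -0.0038  0.2909] yaw 65.11 shift units [0.762 2.563 0.384] F [ 0.  -0.6 -1.8] w 0.0283 q6 -76.0
[341.71185013 101.2776763 ] [337.86472687 103.96060198]
```

View pics/w4.png

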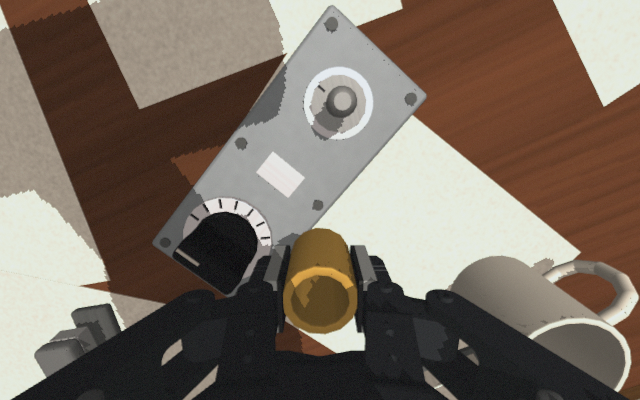

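Run:
```python
import cv2
im=cv2.imread("pics/w4.png")
cv2.imwrite("pics/z4.png",cv2.resize(im[55:150,290:390],None,fx=6,fy=6,interpolation=cv2.INTER_CUBIC))
cv2.imwrite("pics/z5.png",cv2.resize(im[220:345,265:375],None,fx=4,fy=4,interpolation=cv2.INTER_CUBIC))
```

```text
(no output)
```

View pics/z4.png

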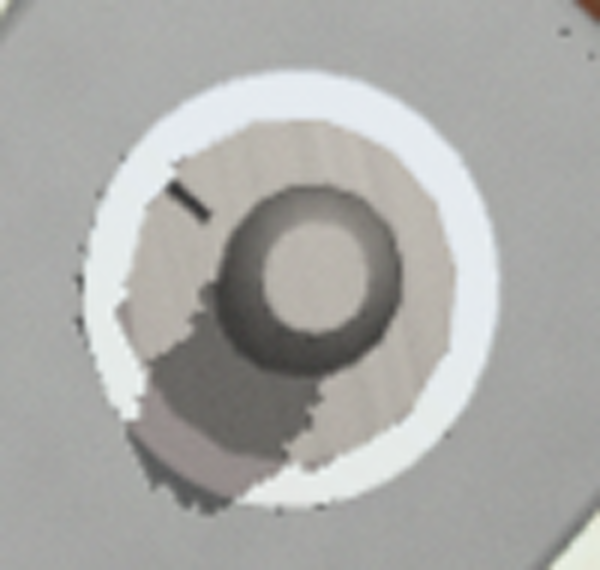

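View pics/z5.png

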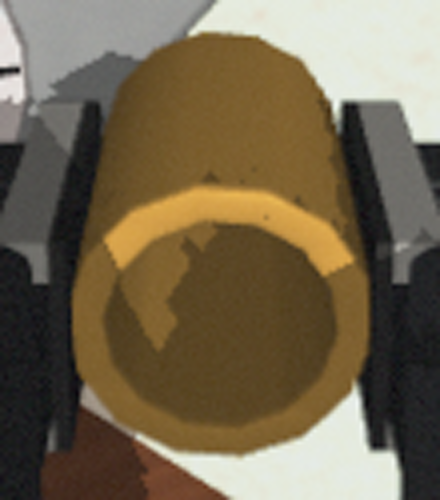

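Run:
```python
from h import *
p=optics.camera_params("wrist");s=env.observe();z=s["position"][2]-.1391
R=onz(p,319.8,299.9,z);a=onz(p,342.1,100.4,.069);b=onz(p,337.6,103.4,.029)
print("rim",R,"tcp",s["position"],"pin",a,b)
d=(a+b)/2-R;d[2]=0;print(d,(s["tool_rot"].T@d/.03).round(3), np.linalg.norm(onz(p,353,300,z)-R))
```

```text
rim [ 0.64131817 -0.00419397  0.15171871] tcp [ 0.6429364  -0.00388884  0.29081871] pin [0.5777146  0.03927715 0.069     ] [0.57764301 0.03887238 0.029     ]
[-0.06363936  0.04326874  0.        ] [0.    2.531 0.415] 0.012633447962209537
```

```bash
python3 -m inch '[[1,[0,0.3,0.1],0],[1,[0,0.6,0.1],0],[1,[0,0.6,0.1],0],[1,[0.2,0.6,0.1],0],[1,[0.3,0.3,0],0],[1,[0.3,0.13,0],0],[1,[0.2,0,0],0],[1,[0,0,0],0]]' 40
python3 - <<'E'
from h import *
need(.5777+.0012,.0391-.0005,.2121)
snap("wrist","w5.png");snap("side","s5.png")
im=cv2.imread("pics/s5.png");cv2.imwrite("pics/s5z.png",cv2.resize(im[80:250,240:420],None,fx=3,fy=3))
E
```

```text
time_s: 5.68
position: [0.5788, 0.039, 0.2598]
tool_rot: [[-0.002, -0.907, 0.421], [0.0, 0.421, 0.907], [-1.0, 0.002, -0.001]]
ft_force: [-0.1, 1.0, -1.0]
grip_width: 0.0286
t 5.68 pos [0.5788 0.039  0.2598] yaw 65.1 shift units [ 1.59  -0.011 -0.01 ] F [-0.1  1.  -1. ] w 0.0286 q6 -72.9
```

View pics/w5.png

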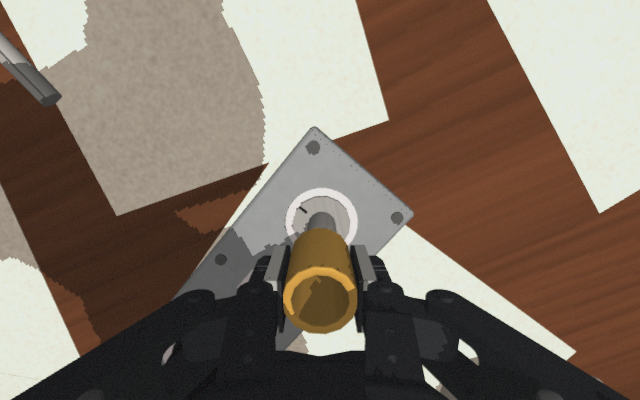

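View pics/s5z.png

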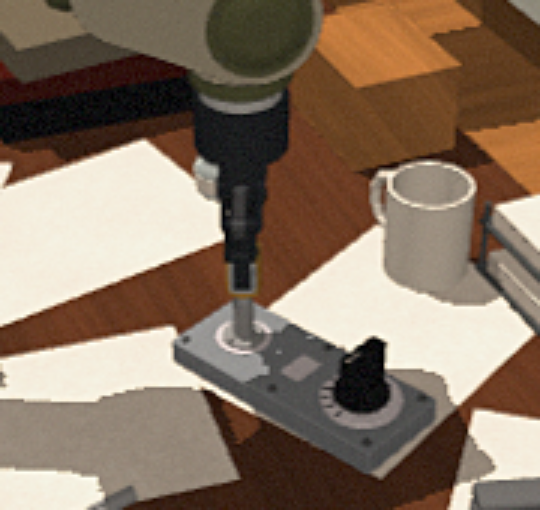

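```bash
python3 -m inch '[[1,[0.15,0,0],0],[1,[0.15,0,0],0],[1,[0.15,0,0],0],[1,[0.15,0,0],0],[1,[0.15,0,0],0],[1,[0.15,0,0],0],[1,[0.1,0,0],0],[1,[0,0,0],0]]' 40
python3 - <<'E'
from h import *
need(.5777+.0012,.0391-.0005,.2121)
E
```

```text
time_s: 6.45
position: [0.5792, 0.0387, 0.2299]
tool_rot: [[-0.001, -0.907, 0.421], [0.0, 0.421, 0.907], [-1.0, 0.001, -0.0]]
ft_force: [-1.0, -0.1, -1.7]
grip_width: 0.0283
t 6.45 pos [0.5792 0.0387 0.2299] yaw 65.09 shift units [ 0.594  0.007 -0.006] F [-1.  -0.1 -1.7] w 0.0283 q6 -72.9
```

```bash
python3 -m inch '[[1,[0.15,0,0],0],[1,[0.15,0,0],0],[1,[0.1,0,0],0],[1,[0.1,0,0],0],[1,[0.06,0,0],0],[1,[0.04,0,0],0],[1,[0,0,0],0],[1,[0,0,0],0]]' 40
python3 - <<'E'
from h import *
need(.5777+.0012,.0391-.0005,.2121)
E
```

```text
time_s: 7.12
position: [0.5793, 0.0387, 0.2128]
tool_rot: [[0.0, -0.907, 0.421], [-0.0, 0.421, 0.907], [-1.0, -0.0, 0.0]]
ft_force: [0.1, 0.5, -0.8]
grip_width: 0.0282
t 7.12 pos [0.5793 0.0387 0.2128] yaw 65.09 shift units [ 0.022  0.012 -0.008] F [ 0.1  0.5 -0.8] w 0.0282 q6 -72.9
```

```bash
python3 -m inch '[[1,[0.03,0,0],0],[1,[0.03,0,0],0],[1,[0.03,0,0],0],[1,[0.0,0,0],0],[1,[0,0,0],0],[1,[0,0,0],0],[1,[0,0,0],0],[1,[0,0,0],0]]' 40
```

```text
time_s: 7.78
position: [0.5793, 0.0387, 0.212]
tool_rot: [[0.002, -0.907, 0.421], [-0.0, 0.421, 0.907], [-1.0, -0.002, 0.0]]
ft_force: [-4.3, 1.2, 14.4]
grip_width: 0.0284
```

Contact at 14 N exactly at the expected shoulder height; release and back out.

```bash
python3 -m inch '[[0.3,[-0.06,0,0],0],[-0.5,[0,0,0],0],[-1,[0,0,0],0],[-1,[0,0,0],0],[-1,[0,0,0],0],[-1,[0,0,0],0],[-1,[-0.3,0,0],0],[-1,[-0.5,0,0],0]]' 40
python3 -m inch '[[-1,[-0.8,0,0],0],[-1,[-0.8,0,0],0],[-1,[-0.5,0,0],0],[-1,[0,0,0],0],[-1,[0,0,0],0],[-1,[0,0,0],0],[-1,[0,0,0],0],[-1,[0,0,0],0]]'
python3 - <<'E'
from h import *
p,im=snap("wrist","w6.png");snap("side","s6.png")
need(.632,-.08,.29); print(p["xyz"],proj(p,[.5777,.0391,.073]))
im=cv2.imread("pics/s6.png");cv2.imwrite("pics/s6z.png",cv2.resize(im[80:250,240:420],None,fx=3,fy=3))
E
```

```text
time_s: 8.45
position: [0.5791, 0.0387, 0.2352]
tool_rot: [[-0.003, -0.907, 0.421], [0.0, 0.421, 0.907], [-1.0, 0.003, -0.001]]
ft_force: [0.8, -0.4, 0.4]
grip_width: 0.0853
time_s: 9.12
position: [0.5792, 0.0387, 0.2978]
tool_rot: [[-0.002, -0.907, 0.421], [0.0, 0.421, 0.907], [-1.0, 0.002, -0.001]]
ft_force: [0.5, -0.4, 0.1]
grip_width: 0.0853
t 9.22 pos [0.5793 0.0386 0.2981] yaw 65.09 shift units [ 0.267 -3.26  -2.847] F [ 0.9 -0.7  0.1] w 0.0853 q6 -72.9
[0.51660325 0.06667841 0.26707906] [321.11196289 226.41504358]
```

View pics/w6.png

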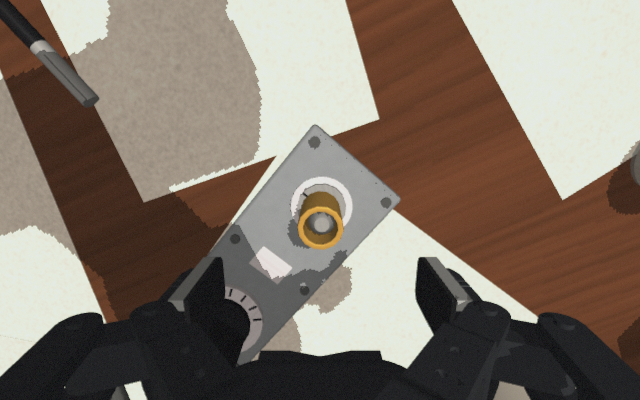

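View pics/s6z.png

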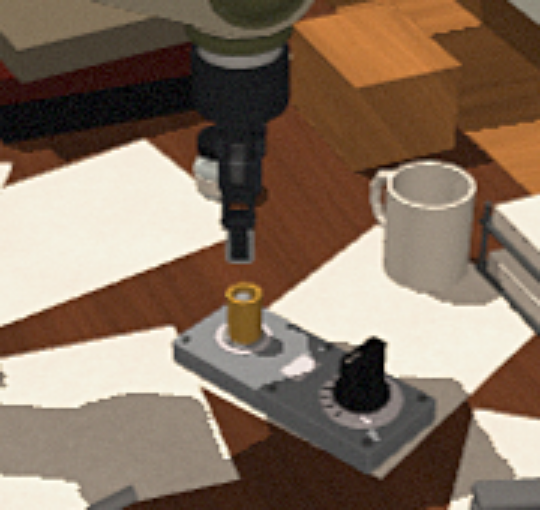

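```bash
python3 -m inch '[[-1,[0,0,0],-1],[-1,[0,0,0],-1],[-1,[0,0,0],-1],[-1,[0,0,0],-1],[-1,[0,0,0],-1],[-1,[0,0,0],-1],[-1,[0,0,0],-1],[-1,[0,0,0],-1]]' 40
python3 -m inch '[[-1,[0,0,0],-1],[-1,[0,0,0],-0.9],[-1,[0,0,0],0],[-1,[0,0,0],0],[-1,[0,0,0],0],[-1,[0,0,0],0],[-1,[0,0,0],0],[-1,[0,0,0],0]]'
python3 - <<'E'
from h import *
need(.677,-.058,.29)
E
```

```text
time_s: 9.88
position: [0.5793, 0.0386, 0.2984]
tool_rot: [[-0.001, -0.964, -0.264], [0.0, -0.264, 0.964], [-1.0, 0.001, 0.0]]
ft_force: [1.1, 0.5, 0.9]
grip_width: 0.0854
time_s: 10.55
position: [0.5793, 0.0387, 0.2988]
tool_rot: [[-0.0, -0.91, -0.415], [0.0, -0.415, 0.91], [-1.0, 0.0, 0.0]]
ft_force: [0.7, 0.6, -0.3]
grip_width: 0.0853
t 10.55 pos [0.5793 0.0387 0.2988] yaw 114.55 shift units [ 0.293 -1.624 -4.284] F [ 0.7  0.6 -0.3] w 0.0853 q6 -122.4
```

```bash
python3 -m inch '[[-1,[0,-0.2,-0.4],0],[-1,[0,-0.3,-0.7],0],[-1,[0,-0.3,-0.8],0],[-1,[0,-0.3,-0.8],0],[-1,[0,-0.3,-0.7],0],[-1,[0,-0.2,-0.6],0],[-1,[0,0,-0.3],0],[-1,[0,0,0],0]]' 40
python3 - <<'E'
from h import *
need(.6318,-.0791,.219)
p,im=snap("wrist","w7.png")
print(proj(p,[.6318,-.0791,.079]),proj(p,[.6318,-.0791,.039]),proj(p,[.6318-.02*.909,-.0791-.02*.416,.079]))
E
```

```text
time_s: 11.22
position: [0.6769, -0.0602, 0.2982]
tool_rot: [[-0.0, -0.91, -0.414], [-0.0, -0.414, 0.91], [-1.0, 0.0, -0.0]]
ft_force: [-0.3, 0.4, -0.2]
grip_width: 0.0851
t 11.22 pos [ 0.6769 -0.0602  0.2982] yaw 114.48 shift units [2.642 1.63  0.05 ] F [-0.3  0.4 -0.2] w 0.0851 q6 -129.5
[322.7031835  152.71450682] [322.17278982 146.5558236 ] [322.69764988 117.02775332]
```

View pics/w7.png

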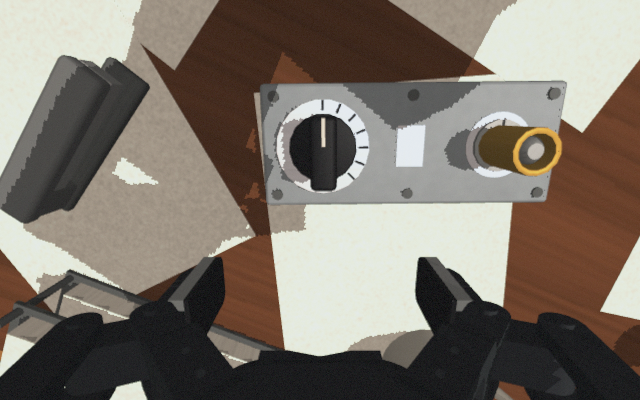

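```bash
python3 -m inch '[[-1,[0,0.3,0.03],0],[-1,[0,0.6,0.03],0],[-1,[0,0.5,0],0],[-1,[0.2,0.23,0],0],[-1,[0.4,0,0],0],[-1,[0.6,0,0],0],[-1,[0.6,0,0],0],[-1,[0.5,0,0],0]]' 60
python3 -m inch '[[-1,[0.2,0,0],0],[-1,[0.14,0,0],0],[-1,[0,0,0],0],[-1,[0,0,0],0],[-1,[0,0,0],0],[-1,[0,0,0],0],[-1,[0,0,0],0],[-1,[0,0,0],0]]'
python3 - <<'E'
from h import *
need(.6318,-.0791,.219)
p,im=snap("wrist","w8.png")
E
```

```text
time_s: 11.93
position: [0.6304, -0.0761, 0.2292]
tool_rot: [[-0.001, -0.909, -0.417], [0.0, -0.417, 0.909], [-1.0, 0.001, 0.001]]
ft_force: [0.3, -0.5, 0.3]
grip_width: 0.0856
time_s: 12.6
position: [0.6314, -0.0774, 0.22]
tool_rot: [[0.001, -0.909, -0.416], [-0.0, -0.416, 0.909], [-1.0, -0.0, -0.0]]
ft_force: [0.6, -0.6, -0.9]
grip_width: 0.0856
t 12.6 pos [ 0.6314 -0.0774  0.22  ] yaw 114.58 shift units [ 0.033  0.012 -0.057] F [ 0.6 -0.6 -0.9] w 0.0856 q6 -132.2
```

View pics/w8.png

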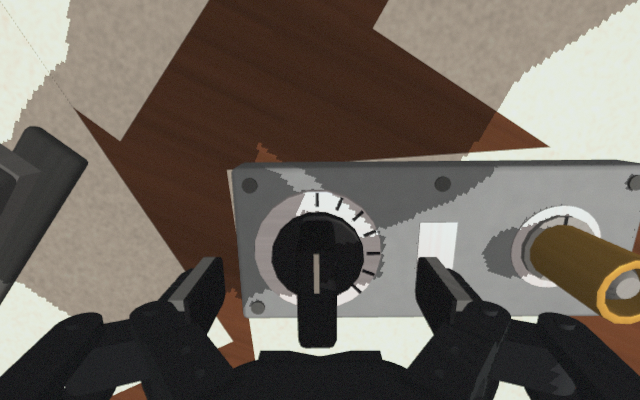

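```bash
python3 -m inch '[[-1,[0.03,0,-0.05],0],[0.5,[0,0,0],0],[1,[0,0,0],0],[1,[0,0,0],0],[1,[0,0,0],0],[1,[0,0,0],0],[1,[0,0,0],0],[1,[0,0,0],0]]' 60
python3 -m inch '[[1,[0,0,0],0],[1,[0,0,0],0],[1,[0,0,0],0],[1,[0,0,0],0],[1,[0,0,0],0],[1,[0,0,0],0],[1,[0,0,0],0],[1,[0,0,0],0]]'
python3 - <<'E'
from h import *
need(.6318,-.0791,.219)
print(env.observe()["wrist_torque"])
p,im=snap("wrist","w9.png")
E
```

```text
time_s: 13.32
position: [0.632, -0.0786, 0.2189]
tool_rot: [[-0.0, -0.909, -0.416], [0.0, -0.416, 0.909], [-1.0, -0.0, 0.0]]
ft_force: [-2.1, 1.2, 1.8]
grip_width: 0.0154
time_s: 13.98
position: [0.632, -0.0787, 0.2189]
tool_rot: [[0.0, -0.909, -0.416], [0.0, -0.416, 0.909], [-1.0, -0.0, 0.0]]
ft_force: [-1.6, 1.6, 5.1]
grip_width: 0.0154
t 13.98 pos [ 0.632  -0.0787  0.2189] yaw 114.59 shift units [-0.005  0.012 -0.01 ] F [-1.6  1.6  5.1] w 0.0154 q6 -132.3
[0.26557256 0.31589903 0.04688023]
```

View pics/w9.png

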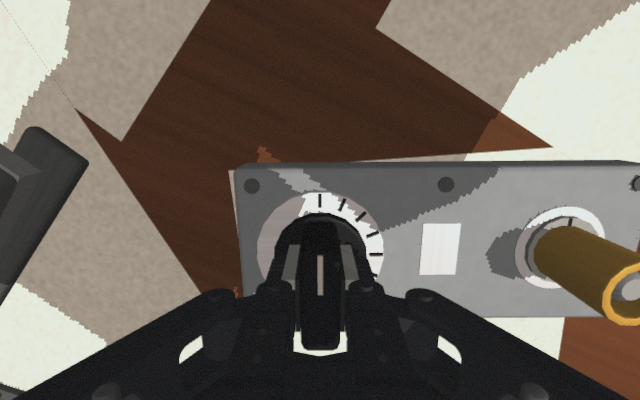

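```bash
python3 -m inch '[[1,[0,0,0],0.5],[1,[0,0,0],0.5],[1,[0,0,0],0.5],[1,[0,0,0],0.5],[1,[0,0,0],0.5],[1,[0,0,0],0.5],[1,[0,0,0],0.5],[1,[0,0,0],0.5]]' 60
python3 - <<'E'
from h import *
need(.632,-.0787,.219)
print(env.observe()["wrist_torque"])
p,im=snap("wrist","w10.png")
E
```

```text
time_s: 14.7
position: [0.6319, -0.0782, 0.2188]
tool_rot: [[-0.0, -0.997, -0.078], [0.001, -0.078, 0.997], [-1.0, 0.0, 0.001]]
ft_force: [-2.6, 6.1, 5.2]
grip_width: 0.0151
t 14.7 pos [ 0.6319 -0.0782  0.2188] yaw 94.47 shift units [-0.005 -0.002 -0.016] F [-2.6  6.1  5.2] w 0.0151 q6 -112.2
[0.79072687 0.40105071 0.05678158]
```

View pics/w10.png

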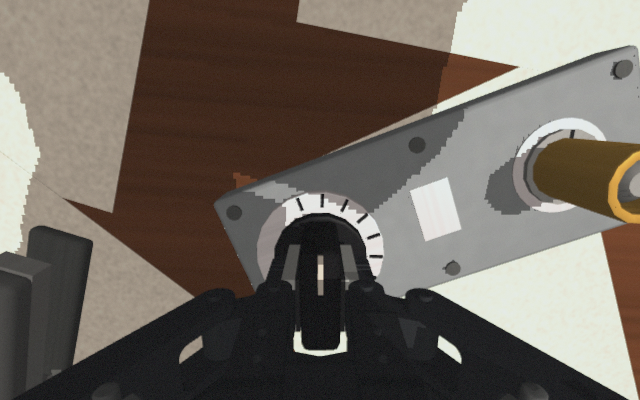

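```bash
python3 -m inch '[[1,[0,0,0],0.8],[1,[0,0,0],0.8],[1,[0,0,0],0.8],[1,[0,0,0],0.8],[1,[0,0,0],0.8],[1,[0,0,0],0.8],[1,[0,0,0],0.8],[1,[0,0,0],0.8]]' 60
python3 - <<'E'
from h import *
need(.632,-.0787,.219)
print(env.observe()["wrist_torque"])
E
```

```text
time_s: 15.42
position: [0.632, -0.0774, 0.2188]
tool_rot: [[0.0, -0.886, 0.463], [0.003, 0.463, 0.886], [-1.0, 0.001, 0.002]]
ft_force: [-0.6, 9.9, 4.7]
grip_width: 0.0151
t 15.42 pos [ 0.632  -0.0774  0.2188] yaw 62.42 shift units [-0.006 -0.019 -0.037] F [-0.6  9.9  4.7] w 0.0151 q6 -80.1
[1.51287479 0.11690132 0.12390426]
```

```bash
python3 -m inch '[[1,[0,0.01,0.02],0.5],[1,[0,0,0.01],0.5],[1,[0,0,0],0.5],[1,[0,0,0],0.5],[1,[0,0,0],0.5],[1,[0,0,0],0.4],[1,[0,0,0],0.1],[1,[0,0,0],0]]' 60
python3 - <<'E'
from h import *
need(.632,-.0787,.219)
print(env.observe()["wrist_torque"])
snap("wrist","w11.png");snap("top","t11.png");snap("side","s11.png")
im=cv2.imread("pics/s11.png");cv2.imwrite("pics/s11z.png",cv2.resize(im[80:250,240:460],None,fx=3.5,fy=3.5))
E
```

```text
time_s: 16.08
position: [0.6323, -0.0768, 0.2188]
tool_rot: [[0.0, -0.738, 0.675], [0.002, 0.675, 0.738], [-1.0, 0.001, 0.002]]
ft_force: [-0.7, 7.3, 5.2]
grip_width: 0.0149
t 16.08 pos [ 0.6323 -0.0768  0.2188] yaw 47.58 shift units [-0.006 -0.036 -0.051] F [-0.7  7.3  5.2] w 0.0149 q6 -65.2
[1.1308754  0.12546232 0.10499018]
```

View pics/w11.png

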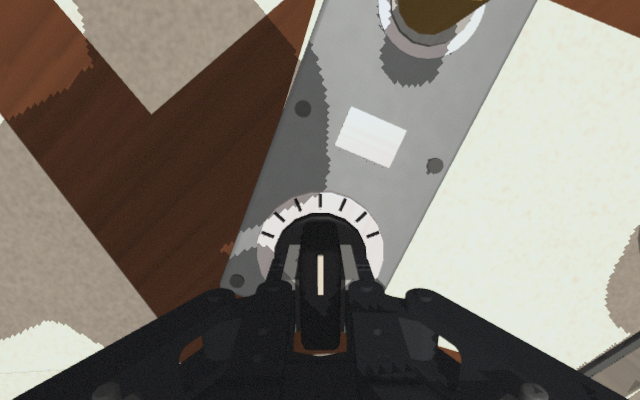

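View pics/t11.png

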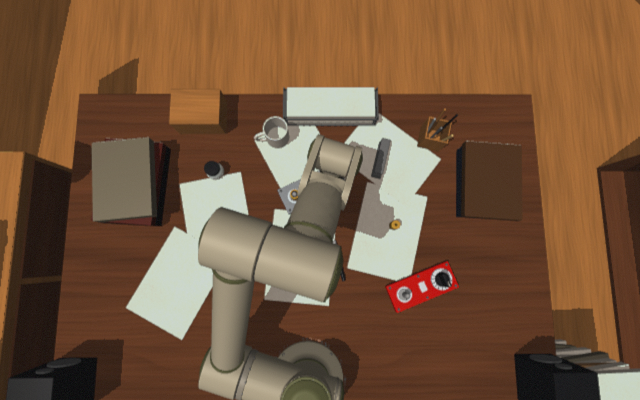

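View pics/s11z.png

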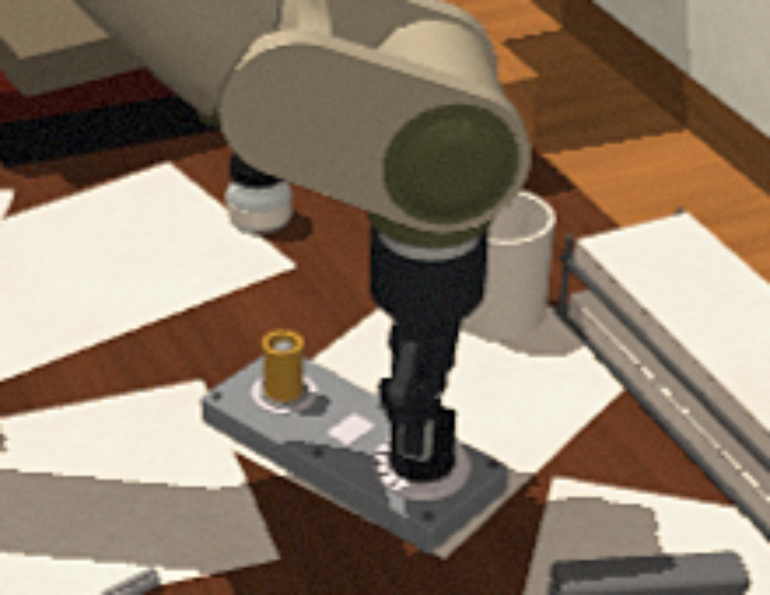

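```bash
python3 -m inch '[[1,[0,0,0],0.06],[1,[0,0,0],0],[1,[0,0,0],0],[1,[0,0,0],0],[1,[0,0,0],0],[1,[0,0,0],0],[1,[0,0,0],0],[1,[0,0,0],0]]' 60
python3 - <<'E'
from h import *
need(.632,-.0787,.219)
p=optics.camera_params("side")
im=cv2.imread("pics/s11.png")
m=cv2.inRange(cv2.cvtColor(im,cv2.COLOR_BGR2HSV),(10,120,60),(28,255,255))[165:200,305:335]
ys,xs=np.nonzero(m);print("sleeve px",xs.min()+305,xs.max()+305,ys.min()+165,ys.max()+165)
print("expected top/bottom centre",proj(p,[.5777,.0391,.073]),proj(p,[.5777,.0391,.029]))
cv2.imwrite("pics/z12.png",cv2.resize(im[160:215,290:345],None,fx=8,fy=8))
E
```

```text
time_s: 16.9
position: [0.6322, -0.0769, 0.2188]
tool_rot: [[0.0, -0.735, 0.678], [0.002, 0.678, 0.735], [-1.0, 0.001, 0.002]]
ft_force: [-0.8, 8.8, 5.3]
grip_width: 0.0154
t 16.9 pos [ 0.6322 -0.0769  0.2188] yaw 47.31 shift units [-0.006 -0.036 -0.051] F [-0.8  8.8  5.3] w 0.0154 q6 -64.9
sleeve px 305 334 165 194
expected top/bottom centre [320.59606103 177.5104379 ] [320.84364828 191.26102052]
```

View pics/z12.png

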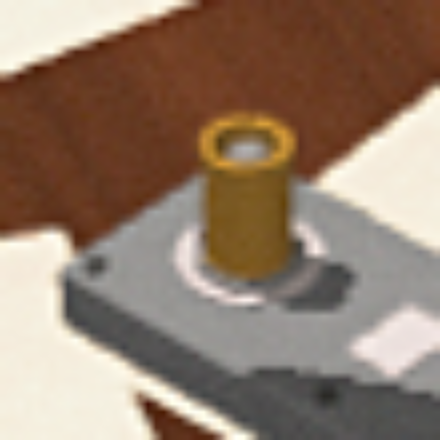

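```bash
python3 -c "
from rig import env
print(env.close_job())"
```

```text
the job is handed in; nothing more can be done
None
```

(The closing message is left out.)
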